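Level the cup-drying cabinet

ROBOT

A 6-joint arm with a two-finger parallel gripper is mounted at the origin on the work surface. World frame = base frame: x ahead of the robot, y to its left, z up, the work surface at z = 0. Lengths are in m, angles in degrees, forces in N, time in s.
With the tool pointing down it reaches from about 0.4 to 0.825 m from the base axis. Payload 7 kg.
Tool frame: the origin (TCP) lies on the centre line of the jaws, within the pads' length; the fingertips stand 22 mm ahead of it and the grasp point (between the pads) lies 3 mm ahead of it; z points along the fingers, y is the line along which they close (so a half turn about z gives the same grasp; the last joint's range is limited). The gripper opens to 88 mm and grips with 3 to 60 N. Pads are 19 mm wide; open, the fingers measure 130 mm over their backs; the gripper's body (78 mm by 193 mm) begins 47 mm behind the grasp point.
Start: joints at [-54.024, 20.546, 0.682, 0, -70.136, -16.507], TCP at [0.225, -0.636, 0.249] pointing down, gripper open.
Joint ranges: [-176.03, 176.03], [-82.01, 121.73], [-58.28, 71.71], [-173.87, 95.51], [-174.79, -0.11], [-173.66, 173.66]. Speed limits (degrees/s): [136.94, 136.94, 172.46, 180, 180, 180].

INTERFACE

Orientations are given as [roll, pitch, yaw] about the fixed x, y, z axes, in that order (R = Rz(yaw) Ry(pitch) Rx(roll)).
In Python, from plant import get_state, cams, r gives the robot as it stands.
- The arm moves only by the tool apply_moves, never from a script. Its argument "targets" is a list of rows, each an object with "dp": the shift along the world's x, y, z in m, a list of three; "yaw": the turn about the world's z in degrees. In form: [{"dp": [x, y, z], "yaw": yaw}, ...]. A call has 1 to 20 rows; each row is the pose to reach, as a shift and turn from the pose commanded when the call began; what a row does not reach only later rows make up. A row lasts 1/12 s, in which the tool goes at most 41.7 mm and 7.16 degrees, less where a joint would pass 70% of its speed; a pose out of reach is approached as far as the arm can. A call with a gripper value outside its range is refused whole. "grip" is the gripper command: -1 is fully open, 1 is shut, values between are in proportion, set as the call begins (left out, the last holds). The fingers move at their own pace and stop on an object; "squeeze" is the grip in N (left out, the last holds). Time passes only in rows, so rows that repeat a pose let the fingers close. It gives the time, the measured TCP pose, the force, the opening and the grip force at its end, in the units of the state.
- get_state(): the state, without advancing time (a new reading comes with each control period).
- cams.capture(name): name is "scene" or "side" or "wrist"; returns a dict with "image" (480x640x3 uint8, red, green, blue), "range_z" (480x640 float32, m along the optical axis (not along the pixel's ray), 0 where there is no reading), "fx", "fy", "cx", "cy" (pixels), "R" (3x3) and "t" (3): a world point X has camera coordinates R X + t; the wrist camera has in their place "T_tool_cam" (4x4, takes a point from camera to tool coordinates, whose origin is the TCP and whose axes are the flange's). Camera axes: x right, y down, z forward; pixel columns grow to the right and rows downward; lengths in m; the calibration is good to about 2 mm. A picture is of the moment at which its call begins: read the wrist's pose just before it.
- r.close_job(): hands the job in; it is judged then, once.
The state is a dict: "time_s": time; "joints": joint angles; "qd": joint speeds; "joint_torque": joint torques, N m; "tcp_pos": TCP position; "eef_rot": TCP orientation; "contact_force": force on the tool from outside, world axes, zero at the start; "moment": the same for the moment, N m; "gripper_width": finger opening in m; "gripper_force": force on a finger pad.
Only numpy, scipy, OpenCV 4.12 (cv2) and the standard library are available. Lean on these libraries where they do the work, as an engineer would, in place of code of your own. Each camera call takes 0.05 s, during which the arm holds its last target. There are 200 camera calls.

TASK

The little cup-drying cabinet on the counter leans to one side, so its door keeps swinging open. Push its door shut until it snaps home on its catch, then turn the orange knob of its levelling foot until the bubble of the spirit level lying on its top stands between the two black lines, and take your hand off both for a moment to check. Then press the level down onto the top and finish while still pressing it there, with the bubble come to rest between the lines; the things standing around stay where they are.

Things in the scene. Friction and masses are not known exactly. Their poses are not given: they have to be found in the camera images.
- stand: the cabinet's place on the counter: origin on the counter under the middle of the cabinet, z up, -x is the side of the door, +y the end with the levelling foot. The cabinet (300 mm along y, 170 mm along x, top 172 mm above the counter) stands on two fixed feet near its -y end; outside its +y end, 195 mm from the origin along +y, rises the levelling foot, a 12 mm screw with a hand knob at the top, through a lug on the cabinet
- cabinet: white metal cabinet, open towards -x of the stand behind its door. Its origin lies low on its -y end, on the line about which it tilts (by up to about 0.015 rad) when the levelling foot is turned; axes as the stand's
- cabinet_top (a point): middle of the cabinet's flat top face; x, y, z axes as the cabinet's
- door (a joint): door angle in rad: 0 shut and seated on the catch, grows as it swings open towards the robot (-x of the stand); at the start 0.25 to 0.55. The door is 294 mm wide, 146 mm high and 16 mm thick, its upper edge 2 mm below the cabinet's top, and turns freely about a vertical hinge at the cabinet's -y end. A sprung ball catch resists over the last 0.06 rad: about 5 N at the free edge, then it snaps in and holds the door
- door_hinge (a point): point on the door's vertical hinge axis, in the middle of the panel's thickness, level with its upper edge. Axes turn with the door: y along the panel to its free edge, -x out of its outer face
- door_edge (a point): upper corner of the door's outer face at its free edge, 294 mm from the hinge. A 100 mm upright bar handle of 10 mm steel stands 20 mm off the outer face, 22 mm from the free edge; the rest of the outer face is flat
- knob_turn (a joint): turn of the levelling knob in rad, 0 to 2.9, grows clockwise seen from above; at the start 0.15 to 0.5. Clockwise raises the foot end (+y of the stand) of the cabinet by about 2.6 mm per rad and drives the bubble towards that end by about 8 mm per rad. The foot end is always too low at the start; the turn that is needed (0.75 to 1.8 rad) differs each time. The knob is stiff (about 0.08 N m) and stays where it is left; it keeps its height when turned
- knob: orange bar-shaped hand knob, 56 mm along its x, 14 mm wide along its y, 34 mm high (192 to 226 mm above the counter); origin on the screw's axis, 180 mm above the counter, z up; a thin shaft of 9 mm radius below the bar
- knob_grip (a point): point on the knob's axis to grip, 15 mm below its top, 211 mm above the counter; axes as the knob's
- level: yellow spirit level lying loose on the cabinet's top, 220 mm along its y, 44 mm wide, 26 mm high, 0.4 kg; origin in the middle of its underside, z up, +y roughly towards the levelling foot. On its flat top: a black thumb pad in the middle, and near the -y end a green vial with a pale bubble, read from above
- level_pad (a point): middle of the black thumb pad (44 by 30 mm) on the level's flat top, where it is pressed, 26 mm above its underside
- vial_middle (a point): middle of the green vial on the level's top, 60 mm from the level's middle towards its -y end; two black lines cross it 10 mm to either side
- bubble_mid (a point): middle of the bubble (14 mm long, on the level's top face). Along the level's y it moves up to 16 mm to either side of vial_middle, always to the higher end, and settles about 1.5 s after the knob stops or after a jolt (shutting the door or touching the level makes it swing by several mm); it stands between the black lines when it is within 3 mm of vial_middle
- cup: pink cup, 76 mm wide, 85 mm high, origin under its middle; a bystander
- soap: white soap bottle with a green cap, 60 mm wide, 160 mm high, origin under its middle; a bystander
- sponge: yellow sponge, 100 by 65 by 35 mm, origin under its middle; a bystander
Mind the look-alikes: they are no part of the job. Several things have the shape of the level; the one meant has the colours described above.

How it is judged (in metres and radians):
On the way, in this order (a step that is already met when the one before it is completed fails the run):
1. the door is shut on its catch (value of joint door below 0.012 rad), for 0.5 s.
2. the knob has been turned (past 0.7 rad) until the bubble stands between the lines, with the hand off knob and level and the door still shut (y of bubble_mid in the frame of vial_middle between -0.003 and 0.003 m and value of joint door below 0.012 rad and value of joint knob_turn above 0.7 rad and contact force between each of the arm, the fingers and level below 0.1 N and contact force between the fingers and knob below 0.1 N), for 0.4 s.
At the end, for the whole second after the job is handed in: the fingers press the level with more than 3 N onto the cabinet's top (more than 5 N between level and top with its weight), the level lies flat and still on the top (within 3 mm and 0.03 rad), the bubble is within 3 mm of the middle of the vial, and the door is shut on its catch (under 0.012 rad) (value of joint door below 0.012 rad and y of bubble_mid in the frame of vial_middle between -0.003 and 0.003 m and contact force between the fingers and level above 3 N and contact force between level and cabinet above 5 N and z of level in the frame of cabinet_top between -0.003 and 0.003 m and angle between level's own z axis and vertical below 0.03 rad and linear speed of level below 0.01 m/s); the arm keeps its last pose, push and grip.
It fails at once if the level is rammed with more than 60 N (contact force between the fingers and level above 60 N).
It fails at once if the level leaves the cabinet's top (z of level in the frame of cabinet_top above 0.03 m or z of level in the frame of cabinet_top below -0.02 m).
It fails at once if a bystander is moved by more than 30 mm (distance of any of cup, soap, sponge from where it was at the start of the episode above 0.03 m).
It also fails if it takes over 61 s, if anything falls off the work surface, if the arm or the gripper's body presses on something with over 40 N, if the wrist force passes 120 N, or if a joint passes its speed limit or range.

## Working session

There is one attempt and no reset: what is moved stays moved. The work goes in short steps, Python scripts to look and compute and a tool call to move; the robot and the scene stay as the last step left them, time stands still between calls to the robot, and variables do not carry over. Pictures are saved under pics/ and viewed, at most 10 in all, crops included, and the job is handed in when it is done.

Besides the shell and the picture viewer there is one more tool, called after "Request:" as name([rows], argument=value, ...), one row to a line, values as JSON. apply_moves: Moves the arm, as the interface text tells. Its arguments: {"type":"object","properties":{"targets":{"type":"array","items":{"type":"object","properties":{"dp":{"type":"array","items":{"type":"number"}},"yaw":{"type":"number"}}}},"grip":{"type":"number"},"squeeze":{"type":"number"}},"required":["targets"]}

```bash
ls; mkdir -p pics
cat > h.py <<'E'
import numpy as np, cv2
from plant import get_state, cams, r
from scipy.spatial.transform import Rotation as Ro
def cap(n):
    s=get_state(); c=cams.capture(n)
    if n=='wrist':
        T=np.eye(4); T[:3,:3]=Ro.from_euler('xyz',s['eef_rot'],degrees=True).as_matrix(); T[:3,3]=s['tcp_pos']
        M=np.linalg.inv(T@c['T_tool_cam']); c['R']=M[:3,:3]; c['t']=M[:3,3]
    return c
def ray(c,u,v,z):
    d=c['R'].T@np.array([(u-c['cx'])/c['fx'],(v-c['cy'])/c['fy'],1]); o=-c['R'].T@c['t']
    return o+d*(z-o[2])/d[2]
def proj(c,X):
    p=c['R']@np.asarray(X,float)+c['t']; return np.array([c['fx']*p[0]/p[2]+c['cx'],c['fy']*p[1]/p[2]+c['cy']])
def cloud(c):
    v,u=np.mgrid[:480,:640]; z=c['range_z']
    P=np.stack([(u-c['cx'])/c['fx']*z,(v-c['cy'])/c['fy']*z,z],-1)
    W=(P-c['t'])@c['R']; W[z==0]=np.nan; return W
def save(c,n): cv2.imwrite('pics/'+n+'.png',c['image'][...,::-1])
E
python3 - <<'E'
from h import *
print(get_state())
for n in ('scene','side'):
    c=cap(n); save(c,n); np.savez('pics/'+n,**c); print(n,-c['R'].T@c['t'])
E
```

```text
pics
{'time_s': 0.0, 'joints': array([-5.40235829e+01,  2.05910220e+01,  6.33432207e-01, -2.02652441e-02,
       -7.01346533e+01, -1.65068047e+01]), 'qd': array([-0.04699561,  0.01091069, -0.03503893, -0.06198267, -0.037807  ,
        0.01417881]), 'joint_torque': array([-2.56829720e-03, -5.82714701e+01,  2.93046731e+01,  6.99692845e+00,
        6.77647971e-03, -1.25423503e-04]), 'tcp_pos': array([ 0.22481007, -0.63598551,  0.24762426]), 'eef_rot': array([ 1.79906145e+02, -7.94611225e-03, -1.60537283e+02]), 'contact_force': array([-0.75603421, -0.49063649, -0.34365644]), 'moment': array([ 0.03689588, -0.04367585,  0.03282571]), 'gripper_force': 0.0, 'gripper_width': 0.08771230553517793}
scene [1.19991642 0.18708737 1.30123416]
side [0.43216938 0.80242763 0.72194941]
```

View pics/scene.png

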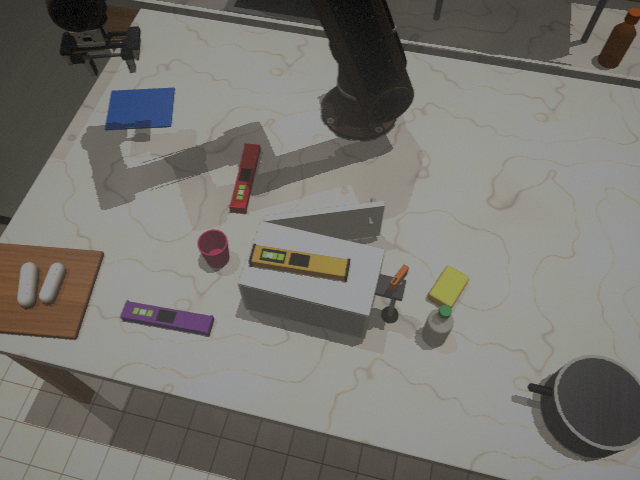

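View pics/side.png

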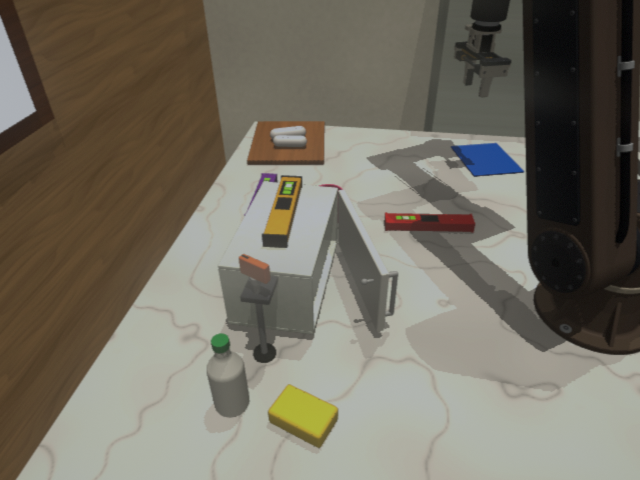

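Look-alikes of the level: red (245,178) and purple (167,318), both on the counter. The yellow one on the cabinet at (300,262) has the black pad and green vial, so I choose it. The orange knob is at (398,275), and the door's free edge is at (383,205).

Run:
```python
from h import *
c=dict(np.load('pics/scene.npz')); W=cloud(c); hsv=cv2.cvtColor(c['image'],cv2.COLOR_RGB2HSV)
def comp(m,lo,hi,name,box=None):
    m=m&(W[...,2]>lo)&(W[...,2]<hi)
    if box: k=np.zeros_like(m);k[box[1]:box[3],box[0]:box[2]]=1;m&=k
    n,l,s,ce=cv2.connectedComponentsWithStats(m.astype(np.uint8)); i=1+np.argmax(s[1:,4]); q=l==i
    P=W[q]; z=np.median(P[:,2]); uv=np.argwhere(q)[:,::-1].astype(np.float32)
    X=np.array([ray(c,u,v,z)[:2] for u,v in uv],np.float32)
    rc=cv2.minAreaRect(X*1000); bp=cv2.boxPoints(rc)/1000
    print(name,s[i],'z',z,np.percentile(P[:,2],[5,95]),'c',np.array(rc[0])/1000,'sz',rc[1],rc[2]); print(bp.round(4).tolist()); return q
H,S,V=[hsv[...,i] for i in range(3)]
box=(235,220,395,340)
top=comp((W[...,2]>.15),.15,.21,'top',box)
comp((H>14)&(H<32)&(S>110),.17,.22,'level',box)
comp((H<14)&(S>90),.18,.25,'knob',(380,250,420,300))
comp((W[...,2]>.15),.12,.19,'door',(255,190,390,240))
P=W[top];A=np.c_[P[:,:2],np.ones(len(P))]; ok=(P[:,2]<.18);print('plane',np.linalg.lstsq(A[ok],P[ok,2],rcond=None)[0])
comp((H>20)&(H<35)&(S>150),.01,.06,'sponge',(420,255,480,320))
comp(W[...,2]>.03,.03,.2,'soap',(415,295,460,350))
comp(W[...,2]>.03,.03,.12,'cup',(190,220,235,275))
im=cv2.resize(c['image'][190:340,230:430],(800,600),interpolation=cv2.INTER_CUBIC); cv2.imwrite('pics/crop.png',im[...,::-1])
```

```text
top [ 238  220  157  100 9763] z 0.17124794767191726 [0.16053171 0.19813812] c [0.63439343 0.04084186] sz (345.20318603515625, 203.63894653320312) 88.83387756347656
[[0.5291000008583069, -0.12970000505447388], [0.732699990272522, -0.13379999995231628], [0.7397000193595886, 0.21130000054836273], [0.5360999703407288, 0.21549999713897705]]
level [ 251  245   97   32 1108] z 0.19621246784855656 [0.19248094 0.2000444 ] c [ 0.64753851 -0.00949941] sz (44.91595458984375, 211.391845703125) 3.389691114425659
[[0.6189000010490417, 0.09470000118017197], [0.6313999891281128, -0.11630000174045563], [0.6761999726295471, -0.1137000024318695], [0.6636999845504761, 0.09730000048875809]]
knob [389 265  20  26 196] z 0.22510056473224027 [0.20274899 0.22913974] c [0.65068585 0.21131989] sz (18.29490852355957, 66.35100555419922) 65.33856964111328
[[0.6166999936103821, 0.2168000042438507], [0.6769999861717224, 0.1891999989748001], [0.6847000122070312, 0.20579999685287476], [0.6244000196456909, 0.23350000381469727]]
door [ 255  201  130   39 1959] z 0.16907643834972627 [0.15430927 0.17431782] c [0.52899463 0.0122796 ] sz (91.80439758300781, 316.0516357421875) 22.208763122558594
[[0.426800012588501, 0.1412000060081482], [0.5461999773979187, -0.15139999985694885], [0.6312000155448914, -0.11670000106096268], [0.5117999911308289, 0.17589999735355377]]
plane [-0.00867806 -0.01077372  0.17550528]Traceback (most recent call last):
  File "<stdin>", line 18, in <module>
  File "<stdin>", line 6, in comp
    return _wrapfunc(a, 'argmax', axis=axis, out=out, **kwds)
    return bound(*args, **kwds)
ValueError: attempt to get argmax of an empty sequence
```

Run:
```python
from h import *
c=dict(np.load('pics/scene.npz'))
im=cv2.resize(c['image'][190:340,230:430],(800,600),interpolation=cv2.INTER_CUBIC); cv2.imwrite('pics/crop.png',im[...,::-1])
```

```text
(no output)
```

View pics/crop.png

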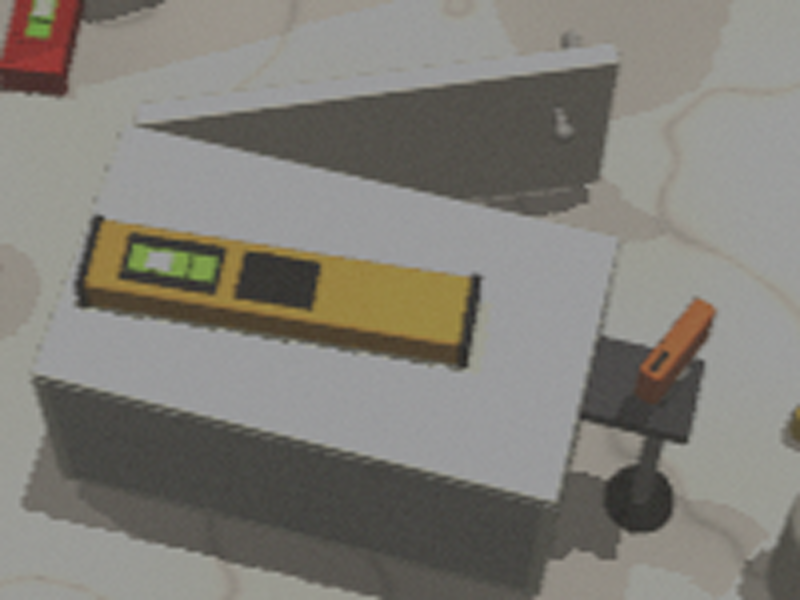

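Run:
```python
from h import *
c=dict(np.load('pics/scene.npz'))
def q(u,v,z): return ray(c,230+u/4-.4,190+v/4-.4,z)[:2]
for n,u,v,z in [('FL',130,128,.172),('FR',618,238,.171),('BR',556,500,.17),('BL',36,378,.172),('hinge',138,112,.17),('edgeO',612,46,.169),('edgeI',617,66,.169),('knobA',707,302,.226),('knobB',650,378,.226),('base',640,498,.005),('vial',172,262,.197),('bub',160,260,.197),('pad',278,280,.197),('L1',98,218,.197),('L2',478,277,.197),('L3',468,345,.197),('L4',84,290,.197)]: print(n,q(u,v,z).round(4))
W=cloud(c)
for n,(a,b,d,e) in dict(soap=(415,295,460,350),cup=(190,220,235,275),sponge=(425,260,470,312)).items():
    P=W[b:e,a:d].reshape(-1,3);P=P[P[:,2]>.02];print(n,P.min(0),P.max(0))
s=dict(np.load('pics/side.npz'));print(proj(s,[.65,.2,.226]))
h=cv2.cvtColor(s['image'],cv2.COLOR_RGB2HSV);m=(h[...,0]<14)&(h[...,1]>90);m[:240]=0;m[290:]=0;m[:,:230]=0;m[:,280:]=0
print(np.argwhere(m)[:,::-1].min(0),np.argwhere(m)[:,::-1].max(0))
```

```text
FL [ 0.5554 -0.125 ]
FR [0.5605 0.1687]
BR [0.7264 0.166 ]
BL [ 0.724  -0.1285]
hinge [ 0.5424 -0.1242]
edgeO [0.4298 0.1407]
edgeI [0.4433 0.1463]
knobA [0.6191 0.2232]
knobB [0.6706 0.2015]
base [0.6438 0.2129]
vial [ 0.6485 -0.0698]
bub [ 0.6489 -0.0766]
pad [ 0.6456 -0.0093]
L1 [ 0.6312 -0.1184]
L2 [0.6178 0.0982]
L3 [0.6601 0.1019]
L4 [ 0.6769 -0.1123]
soap [0.5655549  0.29498891 0.02003273] [0.70356058 0.36668322 0.16529317]
cup [ 0.55406058 -0.29173809  0.02004602] [ 0.63068998 -0.21641992  0.09168221]
sponge [0.49262141 0.29387782 0.02003273] [0.67849796 0.38532489 0.16529317]
[251.08780038 255.29410931]
[239 254] [267 269]
```

The crop confirms the yellow level: vial at crop (172,262), bubble left of it at (160,260), pad at (278,280). The orange bar knob runs from (707,302) to (650,378). The door is open by about 0.42 rad, so I move in front of it with the fingers closed.

Request:
apply_moves([
  {"dp": [0.195,0.386,0],"yaw": 20},
  {"dp": [0.195,0.386,0],"yaw": 40},
  {"dp": [0.195,0.386,0],"yaw": 60},
  {"dp": [0.195,0.386,0],"yaw": 80},
  {"dp": [0.195,0.386,0],"yaw": 80},
  {"dp": [0.195,0.386,0],"yaw": 80},
  {"dp": [0.195,0.386,0],"yaw": 80},
  {"dp": [0.195,0.386,0],"yaw": 80},
  {"dp": [0.195,0.386,0],"yaw": 80},
  {"dp": [0.195,0.386,0],"yaw": 80},
  {"dp": [0.195,0.386,0],"yaw": 80},
  {"dp": [0.185,0.721,0],"yaw": 155},
  {"dp": [0.185,0.721,0],"yaw": 155},
  {"dp": [0.185,0.721,0],"yaw": 155},
  {"dp": [0.185,0.721,0],"yaw": 155},
  {"dp": [0.185,0.721,0],"yaw": 155},
  {"dp": [0.185,0.721,0],"yaw": 155},
  {"dp": [0.185,0.721,0],"yaw": 155},
  {"dp": [0.185,0.721,0],"yaw": 155},
  {"dp": [0.185,0.721,0],"yaw": 155},
], grip=1, squeeze=30)

```text
time_s: 1.77
tcp_pos: [0.4099, 0.0901, 0.2488]
eef_rot: [-179.9, -0.0, -16.6]
contact_force: [0.2, -0.9, 0.7]
gripper_width: 0.0001
gripper_force: 0.0
```

Request:
apply_moves([
  {"dp": [0,0,-0.03],"yaw": 6},
  {"dp": [0,0,-0.06],"yaw": 12},
  {"dp": [0,0,-0.098],"yaw": 12},
  {"dp": [0,0,-0.098],"yaw": 12},
  {"dp": [0,0,-0.098],"yaw": 12},
])

```text
time_s: 2.18
tcp_pos: [0.409, 0.0837, 0.1498]
eef_rot: [179.8, 0.2, -5.3]
contact_force: [0.4, 0.8, 0.4]
gripper_width: 0.0004
gripper_force: 0.0
```

Run:
```python
from h import *
print(get_state()['contact_force'],get_state()['tcp_pos'])
c=cap('side'); cv2.imwrite('pics/s2.png',cv2.resize(c['image'][150:400,150:480],(792,600))[...,::-1])
```

```text
[0.39460986 0.75545681 0.39968229] [0.40897042 0.08374946 0.14984783]
```

View pics/s2.png

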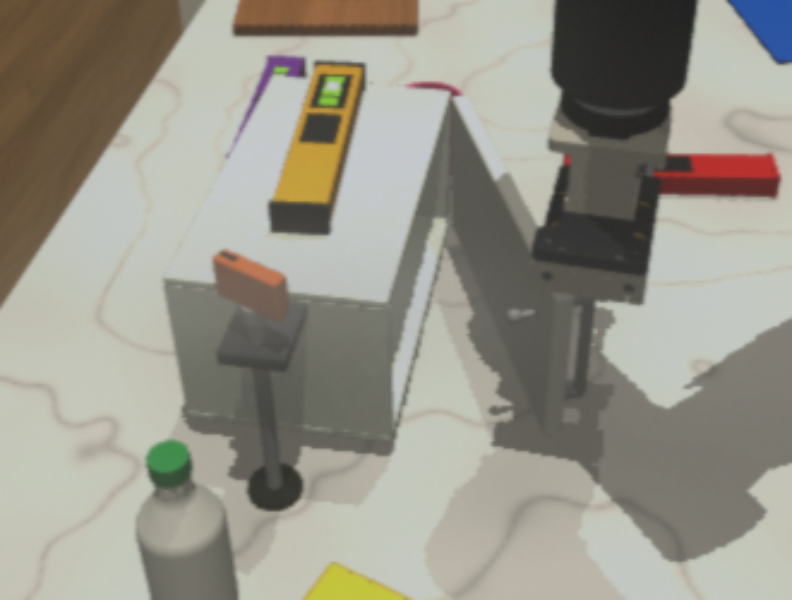

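The closed fingers stand in front of the door's outer face, inboard of the handle at (575,340), and nothing is touching. Next I push in +x.

Request:
apply_moves([
  {"dp": [0.012,0,0],"yaw": 0},
  {"dp": [0.024,0.001,0],"yaw": 0},
  {"dp": [0.036,0.002,0],"yaw": 0},
  {"dp": [0.048,0.004,0],"yaw": 0},
  {"dp": [0.06,0.006,0],"yaw": 0},
  {"dp": [0.07,0.008,0],"yaw": 0},
  {"dp": [0.08,0.01,0],"yaw": 0},
  {"dp": [0.088,0.01,0],"yaw": 0},
  {"dp": [0.094,0.01,0],"yaw": 0},
  {"dp": [0.1,0.01,0],"yaw": 0},
  {"dp": [0.104,0.01,0],"yaw": 0},
])

```text
time_s: 3.15
tcp_pos: [0.5144, 0.0945, 0.1504]
eef_rot: [180.0, 0.0, -5.3]
contact_force: [0.2, 0.2, 0.6]
gripper_width: 0.0005
gripper_force: 0.3
```

Request:
apply_moves([
  {"dp": [0.003,0,0],"yaw": 0},
  {"dp": [0.006,0,0],"yaw": 0},
  {"dp": [0.009,0,0],"yaw": 0},
  {"dp": [0.012,0,0],"yaw": 0},
])

```text
time_s: 3.48
tcp_pos: [0.5237, 0.0944, 0.1501]
eef_rot: [180.0, 0.2, -5.3]
contact_force: [-4.3, 1.2, -0.3]
gripper_width: 0.0005
gripper_force: 2.2
```

Now pushing against the catch. I continue in small steps.

Request:
apply_moves([
  {"dp": [0.002,0,0],"yaw": 0},
  {"dp": [0.004,0,0],"yaw": 0},
  {"dp": [0.006,0,0],"yaw": 0},
  {"dp": [0.006,0,0],"yaw": 0},
])

```text
time_s: 3.82
tcp_pos: [0.5303, 0.0948, 0.1504]
eef_rot: [180.0, 0.2, -5.3]
contact_force: [-13.1, 5.0, 7.1]
gripper_width: 0.0004
gripper_force: 6.4
```

Request:
apply_moves([
  {"dp": [0.002,0,0],"yaw": 0},
  {"dp": [0.004,0,0],"yaw": 0},
  {"dp": [0.006,0,0],"yaw": 0},
  {"dp": [0.006,0,0],"yaw": 0},
])

```text
time_s: 4.15
tcp_pos: [0.5333, 0.0954, 0.1505]
eef_rot: [-180.0, 0.5, -5.3]
contact_force: [-28.9, 13.1, 20.7]
gripper_width: 0.0007
gripper_force: 14.8
```

Request:
apply_moves([
  {"dp": [-0.01,0,0],"yaw": 0},
  {"dp": [-0.025,0,0],"yaw": 0},
  {"dp": [-0.05,0,0],"yaw": 0},
  {"dp": [-0.06,0,0.04],"yaw": 0},
  {"dp": [-0.06,0,0.08],"yaw": 0},
  {"dp": [-0.06,0,0.11],"yaw": 0},
  {"dp": [-0.06,0,0.11],"yaw": 0},
  {"dp": [-0.06,0,0.11],"yaw": 0},
  {"dp": [-0.06,0,0.11],"yaw": 0},
])

```text
time_s: 4.9
tcp_pos: [0.4779, 0.0946, 0.2606]
eef_rot: [-180.0, -0.0, -5.3]
contact_force: [-0.4, -0.4, -1.0]
gripper_width: 0.0005
gripper_force: 0.0
```

Run:
```python
from h import *
c=cap('side'); d=cap('scene')
a=cv2.resize(c['image'][150:350,190:430],(480,400));b=cv2.resize(d['image'][190:340,230:430],(533,400))
cv2.imwrite('pics/s3.png',np.hstack([a,b])[:, :800,::-1] if 0 else cv2.resize(np.hstack([a,b]),(800,316))[...,::-1])
```

```text
(no output)
```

View pics/s3.png

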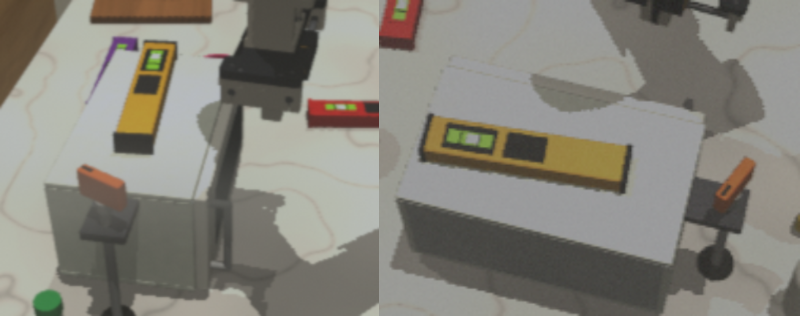

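The door is shut flush along the front edge in both views. The level and knob are unmoved. I go above the knob and look with the wrist camera.

Request:
apply_moves([
  {"dp": [0.03,0.02,0.03],"yaw": -6},
  {"dp": [0.06,0.04,0.05],"yaw": -12},
  {"dp": [0.09,0.06,0.07],"yaw": -17.5},
  {"dp": [0.12,0.08,0.08],"yaw": -17.5},
  {"dp": [0.15,0.105,0.08],"yaw": -17.5},
  {"dp": [0.169,0.118,0.08],"yaw": -17.5},
  {"dp": [0.169,0.118,0.08],"yaw": -17.5},
  {"dp": [0.169,0.118,0.08],"yaw": -17.5},
  {"dp": [0.169,0.118,0.08],"yaw": -17.5},
  {"dp": [0.169,0.118,0.08],"yaw": -17.5},
], grip=0)

```text
time_s: 5.83
tcp_pos: [0.6464, 0.212, 0.3403]
eef_rot: [180.0, 0.0, -22.8]
contact_force: [-0.6, -0.1, -0.1]
gripper_width: 0.0439
gripper_force: 0.0
```

```bash
cat >> h.py <<'E'
def knob(c):
    # orange top face: pixels cast at z=.226, rectangle through them
    h=cv2.cvtColor(c['image'],cv2.COLOR_RGB2HSV); W=cloud(c)
    m=(h[...,0]<14)&(h[...,1]>90)&(abs(W[...,2]-.226)<.006)&(np.hypot(W[...,0]-.645,W[...,1]-.213)<.05)
    X=np.array([ray(c,u,v,.226)[:2] for v,u in np.argwhere(m)],np.float32)
    if len(X)<20: return None
    rc=cv2.minAreaRect(X*1000); b=cv2.boxPoints(rc)/1000; e=[b[1]-b[0],b[2]-b[1]]; e=max(e,key=np.linalg.norm)
    return len(X),np.array(rc[0])/1000,rc[1],np.degrees(np.arctan(e[1]/e[0]))
E
python3 - <<'E'
from h import *
s=get_state();print(s['tcp_pos'],s['eef_rot'])
w=cap('wrist'); np.savez('pics/w1',**w); print(knob(w)); print('scene',knob(cap('scene')))
print(proj(w,[.645,.2124,.226]),proj(w,[.6485,-.07,.197]))
save(w,'w1')
E
```

```text
[0.64640405 0.21201034 0.34031293] [ 1.79961453e+02  1.76876659e-02 -2.28040481e+01]
(1369, array([0.64427124, 0.20931738]), (13.759943008422852, 55.283443450927734), np.float32(-24.622122))
scene (138, array([0.64572827, 0.21159177]), (13.883950233459473, 56.17190170288086), np.float32(-24.12649))
[318.36586827 247.88142654] [692.98134944  79.56853079]
```

View pics/w1.png

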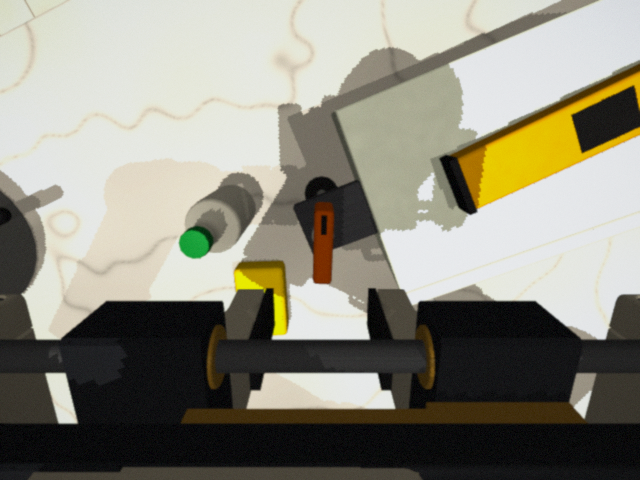

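Wrist picture: the knob is at (322,243), centred between the jaws and aligned with them to about 1.5°. Next I descend and grip.

Request:
apply_moves([
  {"dp": [-0.001,-0.001,-0.04],"yaw": -1.5},
  {"dp": [-0.001,-0.001,-0.08],"yaw": -1.5},
  {"dp": [-0.001,-0.001,-0.1],"yaw": -1.5},
  {"dp": [-0.001,-0.001,-0.115],"yaw": -1.5},
  {"dp": [-0.001,-0.001,-0.126],"yaw": -1.5},
  {"dp": [-0.001,-0.001,-0.126],"yaw": -1.5},
])

```text
time_s: 6.43
tcp_pos: [0.6447, 0.2109, 0.2127]
eef_rot: [179.9, 0.1, -24.3]
contact_force: [-0.4, -0.3, -0.7]
gripper_width: 0.0437
gripper_force: 0.0
```

Request:
apply_moves([
  {"dp": [0,0,0],"yaw": 0},
  {"dp": [0,0,0],"yaw": 0},
  {"dp": [0,0,0],"yaw": 0},
  {"dp": [0,0,0],"yaw": 0},
  {"dp": [0,0,0],"yaw": 0},
  {"dp": [0,0,0],"yaw": 0},
], grip=1, squeeze=30)

```text
time_s: 6.93
tcp_pos: [0.646, 0.2106, 0.2155]
eef_rot: [179.9, -0.0, -24.3]
contact_force: [-1.4, -6.7, 3.3]
gripper_width: 0.014
gripper_force: 30.0
```

```bash
cat >> h.py <<'E'
def bub(c,z=.198,dbg=None):
    # level frame: vial green + bubble + pad, on plane z
    h=cv2.cvtColor(c['image'],cv2.COLOR_RGB2HSV); g=(h[...,0]>35)&(h[...,0]<50)&(h[...,1]>100)
    p=[proj(c,[x,y,z]) for x in(.62,.68) for y in(-.12,-.03)]
    a=np.floor(np.min(p,0)).astype(int); b=np.ceil(np.max(p,0)).astype(int); a=np.maximum(a,0)
    box=np.zeros(g.shape,bool); box[a[1]:b[1],a[0]:b[0]]=1; g&=box
    G=np.argwhere(g)[:,::-1]
    hull=np.zeros(g.shape,np.uint8); cv2.fillConvexPoly(hull,cv2.convexHull(G.astype(np.int32)),1)
    w=(hull>0)&(h[...,1]<70)&(h[...,2]>140)
    X=lambda P:np.array([ray(c,u,v,z)[:2] for u,v in P])
    R=cv2.minAreaRect((X(np.argwhere(hull)[:,::-1])*1000).astype(np.float32))
    H=np.argwhere(w)[:,::-1]; B=X(H).mean(0) if len(H) else None
    return np.array(R[0])/1000,R[1],R[2],B,len(H),len(G)
E
python3 - <<'E'
from h import *
for n in('scene','side'):
    c=cap(n); print(n,bub(c))
    if n=='scene':cr=c['image'][240:280,240:360]
    else: cd=c['image'][170:210,265:325]
cv2.imwrite('pics/v.png',np.vstack([cv2.resize(cr,(720,240),interpolation=0),cv2.resize(cd,(720,330),interpolation=0)])[...,::-1])
E
```

```text
scene (array([ 0.64957166, -0.06927927]), (17.698118209838867, 49.55188751220703), 2.980239152908325, array([ 0.65025391, -0.07476199]), 31, 100)
side (array([ 0.65985748, -0.0801812 ]), (40.926300048828125, 82.6316146850586), 42.21372604370117, array([ 0.66893119, -0.07958948]), 62, 93)
```

View pics/v.png

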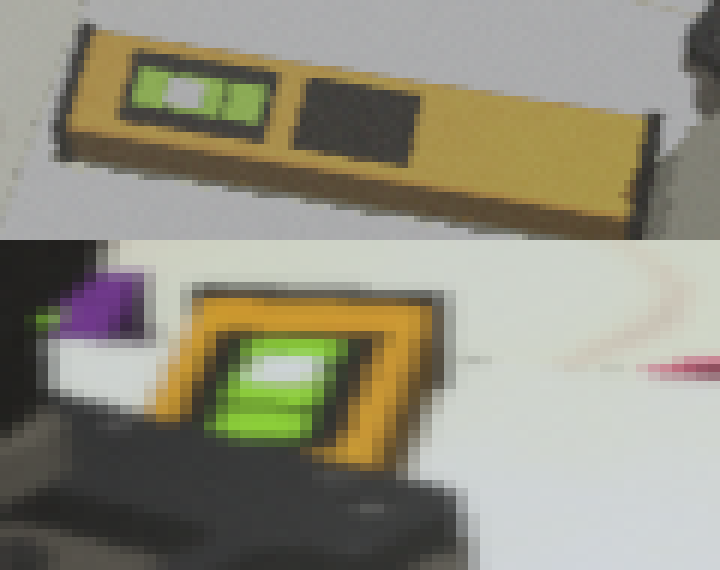

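The bubble is about 5.5 mm short of the middle on the -y side. At 8 mm/rad that needs about 0.69 rad (40°) clockwise, so yaw -40.

Request:
apply_moves([
  {"dp": [0,0,0],"yaw": -4},
  {"dp": [0,0,0],"yaw": -8},
  {"dp": [0,0,0],"yaw": -12},
  {"dp": [0,0,0],"yaw": -16},
  {"dp": [0,0,0],"yaw": -20},
  {"dp": [0,0,0],"yaw": -24},
  {"dp": [0,0,0],"yaw": -28},
  {"dp": [0,0,0],"yaw": -32},
  {"dp": [0,0,0],"yaw": -36},
  {"dp": [0,0,0],"yaw": -40},
  {"dp": [0,0,0],"yaw": -40},
])

```text
time_s: 7.95
tcp_pos: [0.6453, 0.2095, 0.2155]
eef_rot: [179.9, -0.1, -64.6]
contact_force: [-3.4, -8.5, 7.1]
gripper_width: 0.0137
gripper_force: 30.0
```

Request:
apply_moves([
  {"dp": [0,0,0],"yaw": 0},
  {"dp": [0,0,0],"yaw": 0},
  {"dp": [0,0,0],"yaw": 0},
  {"dp": [0,0,0],"yaw": 0},
  {"dp": [0,0,0],"yaw": 0},
  {"dp": [0,0,0],"yaw": 0},
  {"dp": [0,0,0],"yaw": 0},
  {"dp": [0,0,0],"yaw": 0},
  {"dp": [0,0,0],"yaw": 0},
  {"dp": [0,0,0],"yaw": 0},
  {"dp": [0,0,0],"yaw": 0},
  {"dp": [0,0,0],"yaw": 0},
  {"dp": [0,0,0],"yaw": 0},
  {"dp": [0,0,0],"yaw": 0},
  {"dp": [0,0,0],"yaw": 0},
  {"dp": [0,0,0],"yaw": 0},
  {"dp": [0,0,0],"yaw": 0},
  {"dp": [0,0,0],"yaw": 0},
  {"dp": [0,0,0],"yaw": 0},
  {"dp": [0,0,0],"yaw": 0},
])

```text
time_s: 9.62
tcp_pos: [0.6453, 0.2095, 0.2155]
eef_rot: [179.9, -0.1, -64.3]
contact_force: [-3.1, -8.1, 7.7]
gripper_width: 0.0137
gripper_force: 30.0
```

Run:
```python
from h import *
for i in range(3):
    c=cap('scene'); print(bub(c,.199))
print(knob(c),cap('scene')is None)
```

```text
(array([ 0.65036157, -0.07038358]), (18.0906925201416, 49.978214263916016), 2.896232843399048, array([ 0.65028574, -0.07147222]), 30, 103)
(array([ 0.65015607, -0.07039397]), (17.67915916442871, 49.978214263916016), 2.896233081817627, array([ 0.65028574, -0.07147222]), 30, 101)
(array([ 0.65036157, -0.07038358]), (18.0906925201416, 49.978214263916016), 2.896232843399048, array([ 0.65015629, -0.07170286]), 31, 103)
None False
```

The bubble is now at about -1.1 mm, so I turn another 9° and release.

Request:
apply_moves([
  {"dp": [0,0,0],"yaw": -4.5},
  {"dp": [0,0,0],"yaw": -9},
  {"dp": [0,0,0],"yaw": -9},
  {"dp": [0,0,0],"yaw": -9},
])

```text
time_s: 10.15
tcp_pos: [0.6451, 0.2093, 0.2155]
eef_rot: [179.9, -0.1, -73.4]
contact_force: [-4.0, -8.8, 8.0]
gripper_width: 0.0139
gripper_force: 30.0
```

Request:
apply_moves([
  {"dp": [0,0,0],"yaw": 0},
  {"dp": [0,0,0],"yaw": 0},
  {"dp": [0,0,0],"yaw": 0},
  {"dp": [0,0,0],"yaw": 0},
  {"dp": [0,0,0.03],"yaw": 0},
  {"dp": [0,0,0.06],"yaw": 0},
  {"dp": [0,0,0.09],"yaw": 0},
  {"dp": [0,-0.04,0.12],"yaw": 0},
  {"dp": [0,-0.08,0.12],"yaw": 0},
  {"dp": [0,-0.12,0.12],"yaw": 0},
  {"dp": [-0.02,-0.16,0.12],"yaw": 0},
  {"dp": [-0.04,-0.18,0.12],"yaw": 0},
  {"dp": [-0.04,-0.18,0.12],"yaw": 0},
  {"dp": [-0.04,-0.18,0.12],"yaw": 0},
  {"dp": [-0.04,-0.18,0.12],"yaw": 0},
  {"dp": [-0.04,-0.18,0.12],"yaw": 0},
  {"dp": [-0.04,-0.18,0.12],"yaw": 0},
  {"dp": [-0.04,-0.18,0.12],"yaw": 0},
  {"dp": [-0.04,-0.18,0.12],"yaw": 0},
  {"dp": [-0.04,-0.18,0.12],"yaw": 0},
], grip=0)

```text
time_s: 11.82
tcp_pos: [0.6061, 0.0321, 0.3342]
eef_rot: [180.0, -0.0, -73.3]
contact_force: [-0.0, 0.2, -0.1]
gripper_width: 0.0439
gripper_force: 0.0
```

Request:
apply_moves([
  {"dp": [0,0,0],"yaw": 0},
  {"dp": [0,0,0],"yaw": 0},
  {"dp": [0,0,0],"yaw": 0},
  {"dp": [0,0,0],"yaw": 0},
  {"dp": [0,0,0],"yaw": 0},
  {"dp": [0,0,0],"yaw": 0},
  {"dp": [0,0,0],"yaw": 0},
  {"dp": [0,0,0],"yaw": 0},
  {"dp": [0,0,0],"yaw": 0},
  {"dp": [0,0,0],"yaw": 0},
  {"dp": [0,0,0],"yaw": 0},
  {"dp": [0,0,0],"yaw": 0},
], grip=1)

```text
time_s: 12.82
tcp_pos: [0.606, 0.0316, 0.3346]
eef_rot: [180.0, -0.0, -73.3]
contact_force: [-0.4, -0.4, -0.4]
gripper_width: 0.0007
gripper_force: 0.0
```

Run:
```python
from h import *
s=get_state();print(s['tcp_pos'],s['eef_rot'])
c=cap('scene'); print(bub(c,.199)); print(knob(c))
w=cap('wrist'); save(w,'w2'); np.savez('pics/w2',**w); print(bub(w,.199))
h=cv2.cvtColor(w['image'],cv2.COLOR_RGB2HSV)
```

```text
[0.60595087 0.03159605 0.3345623 ] [ 1.79999390e+02 -1.80521224e-03 -7.32908400e+01]
(array([ 0.64994165, -0.07022752]), (17.267684936523438, 49.624061584472656), 2.896232843399048, None, 0, 96)
(159, array([0.64641968, 0.21097295]), (16.280912399291992, 54.87030792236328), np.float32(-72.199745))
(array([ 0.64843951, -0.06244781]), (69.74468994140625, 21.303274154663086), 89.86688232421875, array([ 0.64838848, -0.07251549]), 336, 1717)
```

View pics/w2.png

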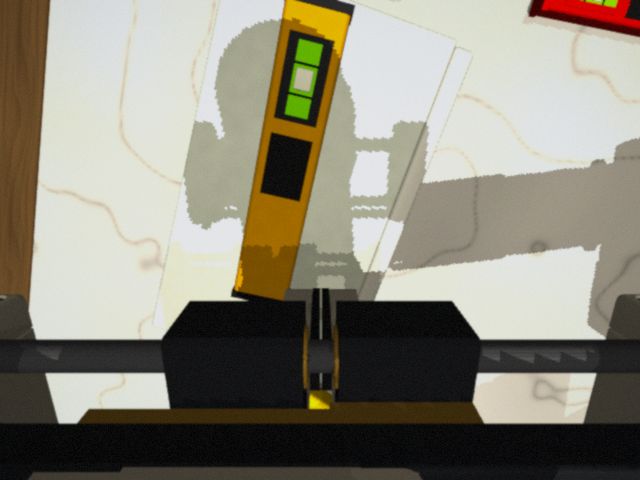

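The bubble sits in the middle of the vial, at (303,80) with the vial middle at (304,79), and the door is flush. The pad is at (287,166). I wait a moment with the hand off and compute the pad position.

Request:
apply_moves([
  {"dp": [0,0,0],"yaw": 0},
  {"dp": [0,0,0],"yaw": 0},
  {"dp": [0,0,0],"yaw": 0},
  {"dp": [0,0,0],"yaw": 0},
  {"dp": [0,0,0],"yaw": 0},
  {"dp": [0,0,0],"yaw": 0},
  {"dp": [0,0,0],"yaw": 0},
  {"dp": [0,0,0],"yaw": 0},
  {"dp": [0,0,0],"yaw": 0},
  {"dp": [0,0,0],"yaw": 0},
  {"dp": [0,0,0],"yaw": 0},
  {"dp": [0,0,0],"yaw": 0},
])

```text
time_s: 13.92
tcp_pos: [0.6059, 0.0316, 0.3346]
eef_rot: [180.0, -0.0, -73.3]
contact_force: [-0.6, 0.0, -0.1]
gripper_width: 0.0003
gripper_force: 0.0
```

```bash
cat >> h.py <<'E'
def bw(c,z=.199):
    # wrist: offset of bubble from middle of dark-framed vial, in mm along the level
    h=cv2.cvtColor(c['image'],cv2.COLOR_RGB2HSV)
    g=((h[...,0]>45)&(h[...,0]<70)&(h[...,1]>150)&(h[...,2]>80)).astype(np.uint8); g[:,:200]=0; g[:,420:]=0; g[200:]=0
    G=np.argwhere(g)[:,::-1].astype(np.int32); R=cv2.minAreaRect(G.astype(np.float32))
    m=np.zeros(g.shape,np.uint8); cv2.fillConvexPoly(m,cv2.convexHull(G),1)
    B=np.argwhere((m>0)&(h[...,1]<110)&(h[...,2]>120))[:,::-1].mean(0)
    return R, B, ray(c,*R[0],z)[:2], ray(c,*B,z)[:2]
E
python3 - <<'E'
from h import *
w=dict(np.load('pics/w2.npz')); print(ray(w,287,166,.199),bw(w)); print(bw(cap('wrist')))
c=cap('scene'); W=cloud(c); print(knob(c)); print(np.nanmedian(W[258:264,296:304,2]))
E
```

```text
[ 0.6436591 -0.0141476  0.199    ] (((302.7439270019531, 78.69512176513672), (25.073644638061523, 77.8749771118164), 12.094758033752441), array([302.91081081,  79.32972973]), array([ 0.64860387, -0.07286798]), array([ 0.64838957, -0.07252308]))
(((302.9497985839844, 78.57582092285156), (25.32569694519043, 77.93561553955078), 11.689369201660156), array([302.91891892,  79.28918919]), array([ 0.64848655, -0.07297069]), array([ 0.6483859 , -0.07254095]))
(159, array([0.64749799, 0.21122824]), (16.553279876708984, 53.970367431640625), np.float32(-76.42569))
0.19693413829012352
```

Offset is +0.4 mm. The two views put the pad at about (0.6445,-0.012). I move over it and press down gently.

Request:
apply_moves([
  {"dp": [0.0385,-0.0435,0],"yaw": 0},
  {"dp": [0.0385,-0.0435,0],"yaw": 0},
  {"dp": [0.0385,-0.0435,-0.03],"yaw": 0},
  {"dp": [0.0385,-0.0435,-0.06],"yaw": 0},
  {"dp": [0.0385,-0.0435,-0.08],"yaw": 0},
  {"dp": [0.0385,-0.0435,-0.095],"yaw": 0},
  {"dp": [0.0385,-0.0435,-0.102],"yaw": 0},
  {"dp": [0.0385,-0.0435,-0.105],"yaw": 0},
  {"dp": [0.0385,-0.0435,-0.107],"yaw": 0},
  {"dp": [0.0385,-0.0435,-0.107],"yaw": 0},
])

```text
time_s: 14.85
tcp_pos: [0.6449, -0.0118, 0.2283]
eef_rot: [-179.9, -0.0, -73.3]
contact_force: [-0.6, -0.1, 0.7]
gripper_width: 0.0004
gripper_force: 0.0
```

Request:
apply_moves([
  {"dp": [0,0,-0.001],"yaw": 0},
  {"dp": [0,0,-0.002],"yaw": 0},
  {"dp": [0,0,-0.003],"yaw": 0},
  {"dp": [0,0,-0.004],"yaw": 0},
  {"dp": [0,0,-0.004],"yaw": 0},
  {"dp": [0,0,-0.004],"yaw": 0},
])

```text
time_s: 15.35
tcp_pos: [0.6444, -0.0119, 0.2236]
eef_rot: [-180.0, -0.0, -73.3]
contact_force: [0.1, 0.7, -0.7]
gripper_width: 0.0002
gripper_force: 0.0
```

Request:
apply_moves([
  {"dp": [0,0,-0.001],"yaw": 0},
  {"dp": [0,0,-0.002],"yaw": 0},
  {"dp": [0,0,-0.002],"yaw": 0},
  {"dp": [0,0,-0.002],"yaw": 0},
])

```text
time_s: 15.68
tcp_pos: [0.6444, -0.0119, 0.2214]
eef_rot: [180.0, 0.0, -73.3]
contact_force: [-0.2, -0.1, -0.4]
gripper_width: 0.0004
gripper_force: 0.0
```

Request:
apply_moves([
  {"dp": [0,0,-0.0005],"yaw": 0},
  {"dp": [0,0,-0.001],"yaw": 0},
  {"dp": [0,0,-0.001],"yaw": 0},
  {"dp": [0,0,-0.001],"yaw": 0},
])

```text
time_s: 16.02
tcp_pos: [0.6444, -0.0119, 0.2205]
eef_rot: [180.0, 0.0, -73.3]
contact_force: [0.4, -0.7, -0.1]
gripper_width: 0.0006
gripper_force: 0.0
```

Request:
apply_moves([
  {"dp": [0,0,-0.0005],"yaw": 0},
  {"dp": [0,0,-0.001],"yaw": 0},
  {"dp": [0,0,-0.001],"yaw": 0},
  {"dp": [0,0,-0.001],"yaw": 0},
])

```text
time_s: 16.35
tcp_pos: [0.6446, -0.0119, 0.2199]
eef_rot: [-180.0, -0.0, -73.3]
contact_force: [-0.7, 0.9, 3.2]
gripper_width: 0.0006
gripper_force: 1.4
```

Contact made. I press on to about 10–12 N, then let the bubble settle.

Request:
apply_moves([
  {"dp": [0,0,-0.0005],"yaw": 0},
  {"dp": [0,0,-0.001],"yaw": 0},
  {"dp": [0,0,-0.001],"yaw": 0},
  {"dp": [0,0,-0.001],"yaw": 0},
])

```text
time_s: 16.68
tcp_pos: [0.6448, -0.0119, 0.2199]
eef_rot: [-179.9, -0.0, -73.3]
contact_force: [-2.3, 0.6, 7.8]
gripper_width: 0.0006
gripper_force: 3.8
```

Run:
```python
from h import *
print(get_state()['contact_force'])
```

```text
[-2.34108803  0.56417597  7.83220787]
```

Request:
apply_moves([
  {"dp": [0,0,-0.0005],"yaw": 0},
  {"dp": [0,0,-0.0008],"yaw": 0},
  {"dp": [0,0,-0.0008],"yaw": 0},
  {"dp": [0,0,-0.0008],"yaw": 0},
  {"dp": [0,0,-0.0008],"yaw": 0},
  {"dp": [0,0,-0.0008],"yaw": 0},
  {"dp": [0,0,-0.0008],"yaw": 0},
  {"dp": [0,0,-0.0008],"yaw": 0},
  {"dp": [0,0,-0.0008],"yaw": 0},
  {"dp": [0,0,-0.0008],"yaw": 0},
  {"dp": [0,0,-0.0008],"yaw": 0},
  {"dp": [0,0,-0.0008],"yaw": 0},
  {"dp": [0,0,-0.0008],"yaw": 0},
  {"dp": [0,0,-0.0008],"yaw": 0},
  {"dp": [0,0,-0.0008],"yaw": 0},
  {"dp": [0,0,-0.0008],"yaw": 0},
  {"dp": [0,0,-0.0008],"yaw": 0},
  {"dp": [0,0,-0.0008],"yaw": 0},
  {"dp": [0,0,-0.0008],"yaw": 0},
  {"dp": [0,0,-0.0008],"yaw": 0},
])

```text
time_s: 18.35
tcp_pos: [0.645, -0.0119, 0.2198]
eef_rot: [-179.9, -0.0, -73.3]
contact_force: [-3.2, 1.0, 11.6]
gripper_width: 0.0004
gripper_force: 5.6
```

Request:
apply_moves([
  {"dp": [0,0,0],"yaw": 0},
  {"dp": [0,0,0],"yaw": 0},
  {"dp": [0,0,0],"yaw": 0},
  {"dp": [0,0,0],"yaw": 0},
  {"dp": [0,0,0],"yaw": 0},
  {"dp": [0,0,0],"yaw": 0},
  {"dp": [0,0,0],"yaw": 0},
  {"dp": [0,0,0],"yaw": 0},
  {"dp": [0,0,0],"yaw": 0},
  {"dp": [0,0,0],"yaw": 0},
  {"dp": [0,0,0],"yaw": 0},
  {"dp": [0,0,0],"yaw": 0},
  {"dp": [0,0,0],"yaw": 0},
  {"dp": [0,0,0],"yaw": 0},
  {"dp": [0,0,0],"yaw": 0},
  {"dp": [0,0,0],"yaw": 0},
  {"dp": [0,0,0],"yaw": 0},
  {"dp": [0,0,0],"yaw": 0},
  {"dp": [0,0,0],"yaw": 0},
  {"dp": [0,0,0],"yaw": 0},
])

```text
time_s: 20.02
tcp_pos: [0.645, -0.0119, 0.2198]
eef_rot: [-179.9, -0.0, -73.3]
contact_force: [-2.9, 1.2, 11.0]
gripper_width: 0.0004
gripper_force: 5.6
```

Run:
```python
from h import *
c=cap('scene');w=cap('wrist');s=cap('side');print(get_state()['contact_force'])
f=lambda a:cv2.resize(a,(400,300))
cv2.imwrite('pics/f.png',np.vstack([np.hstack([f(c['image'][200:320,230:390]),f(w['image'])]),np.hstack([f(s['image'][150:350,190:456]),f(w['image'][0:120,240:400])])])[...,::-1])
```

```text
[-3.36264373  1.09657656 10.41911785]
```

View pics/f.png

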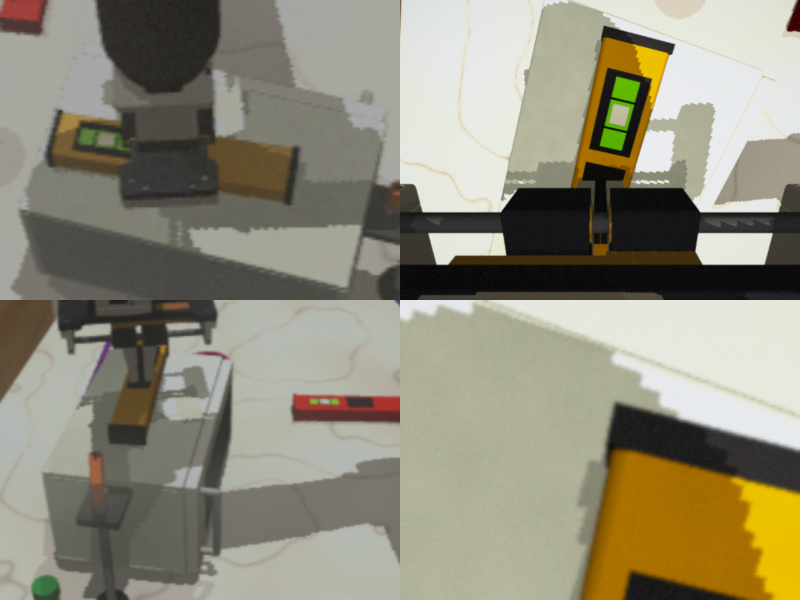

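The bubble (618,115 in the top-right panel) is centred between the lines. The fingers press on the pad with about 11 N, the level lies flat and the door is shut, so I hand in.

```bash
python3 -c "
from plant import r; print(r.close_job())"
```

```text
the job is handed in; nothing more can be done
None
```

I handed the job in at about 20 s: door shut on its catch, bubble between the lines (about +0.4 mm with the hand off), and the level pressed on its pad with about 11 N; no verdict was shown.

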